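Pull the gear unit's dipstick and hold it level over the tray for reading

ROBOT

A 7-joint arm with a two-finger parallel gripper is mounted at the origin on a cart in front of the work surface, level with it; the furniture and walls round the work are solid. World frame = base frame: x ahead of the robot, y to its left, z up, the work surface at z = 0. Lengths are in m, angles in rad, forces in N, time in s.
With the tool pointing down it reaches from about 0.425 to 0.925 m from the base axis. Payload 6.8 kg.
Tool frame: the origin (TCP) lies midway between the tips of the shut fingers; the grasp point (between the pads) lies 19 mm behind it; z points along the fingers, y is the line along which they close (so a half turn about z gives the same grasp; the last joint's range is limited). The gripper opens to 85 mm and grips with 20 to 120 N. Pads are 22 mm wide; open, the fingers measure 114 mm over their backs; the gripper's body (76 mm by 85 mm) begins 54 mm behind the grasp point. The pads swing forward as they close: fully open they stand 13 mm farther back than shut.
Start: joints at [1.139, 0.477, 0.022, 1.555, -0.011, 1.109, -0.083], TCP at [0.215, -0.64, 0.193] pointing down, gripper open.
Joint ranges: [-2.96, 2.96], [-0.34, 2.1], [-1.41, 1.46], [0.24, 2.44], [-1.37, 4.51], [0.17, 1.92], [-2.96, 2.96]. Speed limits (rad/s): [2.39, 2.39, 3.14, 3.14, 3.14, 3.14, 3.14].

INTERFACE

Orientations are given as a rotation vector (axis times angle).
In Python, from bench import r gives the robot as it stands. The module is installed in compiled form; this text tells all that it offers.
- The arm moves only by the tool apply_moves, never from a script. Its argument "rows" is a list of rows, each a list of 6 numbers: the shift along the tool's x, y, z scaled (see below), then the turn, a rotation vector about the tool's x, y, z scaled (see below). A call has 1 to 5 rows; each row is the pose to reach, as a shift and turn from the pose commanded when the call began, along the tool's axes at that moment; what a row does not reach only later rows make up. The controller multiplies each number of a shift by 0.25 m and each number of a turn by 90 degrees. A row lasts 1/8 s, in which the tool goes at most 62.5 mm and 10.7 degrees, less where a joint would pass 70% of its speed; a pose out of reach is approached as far as the arm can. A call with a number of a shift or a turn outside -1 to 1 is refused whole. A call with a gripper value outside its range is refused whole. "claw" is the opening, from 0 (shut) to 1 (fully open), set as the call begins (left out, the last holds). The fingers move at their own pace and stop on an object; "newtons" is the grip in N (left out, the last holds). Time passes only in rows, so rows that repeat a pose let the fingers close. It gives the time, the measured TCP pose, the force, the opening and the grip force at its end, in the units of the state.
- r.get_obs(): the state, without advancing time (a new reading comes with each control period).
- r.grab_frame(name): name is "side" or "top" or "wrist"; returns a dict with "pixels" (384x512x3 uint8, red, green, blue), "intrinsics" (3x3 intrinsics, pixels), "eye" and "attitude" of the camera in the world. Camera axes: x right, y up, looking along -z (the intrinsics and any distortion apply to the point x, -y, -z); pixel columns grow to the right and rows downward; lengths in m; the calibration is good to about 2 mm. A picture is of the moment at which its call begins. There is no depth.
- r.hand_in(): hands the job in; it is judged then, once.
Trained networks look in a picture, given as the dict that the camera call returned (one of the last four; its "shot" number tells which), for a name from the list of things; names that differ only in an ending like _2 or _b are one class to them, and where a whole thing is asked for, a point or a joint stands for the part that bears it (a point fixed in the world has none). Each returns a list of dicts, best first, with "conf" (0 to 1); they miss things now and then, are a little off and sometimes report something else, mostly with a low value. They report only what shows in the picture. A call takes as long as a camera call.
- r.search_frame(picture, thing): "rect" ([left, top, width, height] in pixels, round what is visible of it).
- r.outline_of(picture, thing): "pixels" (384x512 bool, what is visible of it) and "rect" ([left, top, width, height] in pixels, round what is visible of it).
- r.landmark_of(picture, thing): "point" ([column, row] in pixels: a listed point, or the origin of a listed thing).
The state is a dict: "clock": time; "joints": joint angles; "qvel": joint speeds; "tau": joint torques, N m; "tcp_pos": TCP position; "orientation": TCP orientation; "contact_force": force on the tool from outside, world axes, zero at the start; "moment": the same for the moment, N m; "grip_width": finger opening in m; "gripper_force": force on a finger pad.
Only numpy, scipy, OpenCV 4.12 (cv2) and the standard library are available. Lean on these libraries where they do the work, as an engineer would, in place of code of your own. Each camera call takes 0.05 s, during which the arm holds its last target. There are 200 camera calls.

TASK

Read the level in the green gear unit: swing the wire bail all the way back off the yellow dipstick handle (the dipstick staying seated meanwhile), draw the dipstick right out of its slanting tube, and turn it level with the marked face of its blade up. Finish while holding it still like that, with the tip of the blade over the metal tray, about a hand's breadth above it; the dipstick must not touch the tray, and the tray and the other things on the bench stay where they are.

Things in the scene. Friction and masses are not known exactly. Their poses are not given: they have to be found in the camera images.
- gear_unit: green gear unit, fixed to the bench left or right of the vice. Foot 160 x 150 mm, 105 mm high (brass breather to 118). Origin: middle of its underside. -x is its front, z up. A steel tube (20 mm outside, 13 mm bore) leaves its front in its xz plane, leaning 38 degrees from vertical to the front: outward direction (-0.616, 0, 0.788). Output shaft: to 94 mm on its -y side
- tube_mouth (a point): centre of the tube's open end, at (-0.095, 0, 0.120) in gear_unit's frame
- bail (a joint): angle of the wire bail, a U 38 mm wide and 73 mm long, hinged on the tube parallel to gear_unit's y. 0 = closed: it lies along the tube, its cross bar 3 mm above the top of the handle and blocks it. Grows as it swings over the top towards gear_unit's +x, to the stop at 1.75 rad, back over the casting. Stays where it is left; about 1 N at the tab moves it
- bail_hinge (a point): on the bail's hinge axis, in the middle, at (-0.0864, 0, 0.1090) in gear_unit's frame (in the tube, 14 mm below its mouth)
- bail_tab (a point): in the bail's red thumb tab (20 mm wide along the hinge axis, 5 mm thick, from 69 to 89 mm off the hinge axis), 82 mm from the hinge axis. Push its front face with closed fingertips round the hinge
- dipstick: dipstick, 60 g, seated in the tube. Origin on its axis, under its flange (within 2 mm of tube_mouth). z: from blade to handle (seated: out along the tube, within 4 degrees). y: across the 8.5 mm wide blade (seated: gear_unit's y). x: out of the blade's marked face (seated: away from the front and up). Flange 23 mm wide. Handle z = 9 to 51 mm, 14 mm along y, 26 mm along x. Blade to z = -130 mm
- dipstick_grip (a point): in the middle of the yellow handle, at z = 32 mm on the dipstick's axis; grip it across its 14 mm thickness
- dipstick_tip (a point): free end of the blade, at z = -130 mm on the dipstick's axis; it is clear of the tube when the dipstick has been drawn 130 mm along the tube
- tray: empty, loose metal tray, 118 mm (its x) by 173 mm (its y), 25 mm high, open at the top. Origin: middle of its underside. It stands on the bench on the other side of the vice from the gear unit
- yellow_driver: screwdriver with a yellow handle, 205 mm long, 29 mm high, lying on the bench; leave alone
- hex_key: black hex key, 79 x 32 mm, 7 mm high, lying on the bench; leave alone
- tape: roll of black tape, 62 mm wide, 19 mm high, lying on the bench; leave alone
- clamp: blue G clamp, 133 x 72 mm, 16 mm high, lying on the bench; leave alone
- bolt: steel bolt standing on its head, 27 mm high; leave alone
- bolt_2: another such bolt; leave alone

How it is judged:
On the way, in this order (a step that is already met when the one before it is completed fails the run):
1. the bail is swung back clear of the handle (beyond 1.3 rad) with the dipstick still seated (value of joint bail above 1.3 rad and distance of dipstick from where it was at the start of the episode below 0.015 m), for 0.2 s.
2. the dipstick is drawn right out: the tip of its blade is above the tube's mouth (z of dipstick_tip in the frame of gear_unit above 0.125 m and contact force between dipstick and the fingers above 0.5 N), for 0.1 s.
At the end, for the whole second after the job is handed in: The fingers hold the dipstick still, within 13 degrees of level, marked face within 20 degrees of straight up, its tip within the tray's outline and 60 to 220 mm above the bench, its flange over 75 mm; it touches neither unit nor tray; the bail is still back (beyond 1.2 rad) (angle between dipstick's own z axis and vertical between 1.34 and 1.8 rad and angle between dipstick's own x axis and vertical below 0.35 rad and x of dipstick_tip in the frame of tray between -0.058 and 0.058 m and y of dipstick_tip in the frame of tray between -0.085 and 0.085 m and height (world z) of dipstick_tip between 0.06 and 0.22 m and height (world z) of dipstick above 0.075 m and linear speed of dipstick below 0.03 m/s and contact force between dipstick and the fingers above 0.5 N and contact force between dipstick and gear_unit below 0.1 N and contact force between dipstick and tray below 0.1 N and value of joint bail above 1.2 rad); the arm keeps its last pose, push and grip.
It fails at once if the dipstick touches the tray (contact force between dipstick and tray above 0.3 N).
It fails at once if the tray is shifted by more than 25 mm (distance of tray from where it was at the start of the episode above 0.025 m).
It fails at once if another loose thing is shifted by more than 25 mm (distance of any of yellow_driver, hex_key, tape, clamp, bolt, bolt_2 from where it was at the start of the episode above 0.025 m).
It also fails if it takes over 58 s, if anything falls off the work surface, if the arm or the gripper's body presses on something with over 40 N, if the wrist force passes 120 N, or if a joint passes its speed limit or range.

## Working session

There is one attempt and no reset: what is moved stays moved. The work goes in short steps, Python scripts to look and compute and a tool call to move; the robot and the scene stay as the last step left them, time stands still between calls to the robot, and variables do not carry over. Pictures are saved under pics/ and viewed, at most 10 in all, crops included, and the job is handed in when it is done.

Besides the shell and the picture viewer there is one more tool, called after ">>>" by a JSON object that holds its "fn" and its "kwargs", one argument or row to a line. apply_moves: Moves the arm, as the interface text tells. Its arguments: {"type":"object","properties":{"rows":{"type":"array","items":{"type":"array","items":{"type":"number"}}},"claw":{"type":"number"},"newtons":{"type":"number"}},"required":["rows"]}

```bash
mkdir -p pics; cat > h.py <<'E'
import numpy as np, cv2
from scipy.spatial.transform import Rotation as R
from bench import r
def ray(p,uv):
    K=np.array(p["intrinsics"]);A=np.array(p["attitude"])
    if A.shape!=(3,3): A=R.from_rotvec(A).as_matrix() if A.size==3 else R.from_quat(A).as_matrix()
    d=np.linalg.inv(K)@[uv[0],uv[1],1]; d=A@(d*[1,-1,-1])
    return np.array(p["eye"]),d/np.linalg.norm(d)
def proj(p,X):
    A=np.array(p["attitude"]);
    if A.shape!=(3,3): A=R.from_rotvec(A).as_matrix() if A.size==3 else R.from_quat(A).as_matrix()
    c=A.T@(np.array(X)-p["eye"]); q=np.array(p["intrinsics"])@(c*[1,-1,-1]); return q[:2]/q[2]
def tri(rs):
    M=0;b=0;P=[np.eye(3)-np.outer(d,d) for _,d in rs]
    X=np.linalg.solve(sum(P),sum(p@e for p,(e,_) in zip(P,rs)))
    return X,[np.linalg.norm(p@(X-e)) for p,(e,_) in zip(P,rs)]
def atz(p,uv,z):
    e,d=ray(p,uv); return e+d*(z-e[2])/d[2]
def save(p,n,s=None):
    im=p["pixels"][...,::-1]
    if s: l,t,w,h=s; im=cv2.resize(im[t:t+h,l:l+w],None,fx=800/w if w/h>4/3 else 600/h,fy=800/w if w/h>4/3 else 600/h)
    cv2.imwrite("pics/"+n+".png",im)
E
python3 - <<'E'
from h import *
np.set_printoptions(precision=4,suppress=True)
o=r.get_obs();print(o)
P={n:r.grab_frame(n) for n in("side","top","wrist")}
for n,p in P.items(): print(n,p["eye"],p["attitude"],p["intrinsics"],[k for k in p])
cv2.imwrite("pics/a.png",cv2.resize(np.hstack([P["side"]["pixels"],P["top"]["pixels"]]),(800,300))[...,::-1])
save(P["top"],"top0")
L={}
for t in ["gear_unit","tube_mouth","bail_hinge","bail_tab","dipstick","dipstick_grip","tray"]:
    rs=[]
    for n,p in P.items():
        q=r.landmark_of(p,t)
        if q: print(t,n,q[0]["point"],round(q[0]["conf"],2))
        if q and q[0]["conf"]>.4: rs.append(ray(p,q[0]["point"]))
    if len(rs)>1: print("  ",*tri(rs))
E
```

```text
{'clock': 0.0, 'joints': array([ 1.1389,  0.4778,  0.0224,  1.5564, -0.0115,  1.1093, -0.0831]), 'qvel': array([ 0.0004, -0.0013,  0.0001, -0.0014,  0.0001, -0.0007, -0.0002]), 'tau': array([ -0.0008, -59.6459,   1.6074, -28.1199,   0.0124,   0.0095,
        -0.    ]), 'tcp_pos': array([ 0.2145, -0.6393,  0.1917]), 'orientation': array([-3.0988, -0.5062,  0.0007]), 'contact_force': array([-0.0614,  0.4806,  0.2401]), 'moment': array([-0.0068, -0.0303,  0.0467]), 'gripper_force': 0.0, 'grip_width': 0.08534182877246739}
side [0.1709 0.6741 0.5967] [ 0.3568 -1.2279 -2.2595] [[363.7739   0.     250.6863]
 [  0.     363.7739 190.6812]
 [  0.       0.       1.    ]] ['pixels', 'intrinsics', 'eye', 'attitude', 'shot']
top [-0.1482 -0.1864  1.4947] [ 0.4365 -0.3224 -1.2524] [[491.972    0.     265.4962]
 [  0.     491.972  189.7327]
 [  0.       0.       1.    ]] ['pixels', 'intrinsics', 'eye', 'attitude', 'shot']
wrist [ 0.2827 -0.6155  0.3726] [-0.2492  0.1817 -1.2371] [[306.854    0.     257.144 ]
 [  0.     306.854  182.8187]
 [  0.       0.       1.    ]] ['pixels', 'intrinsics', 'eye',
[... 469 characters left out ...]
695695533605195), np.float64(0.006695695533605312)]
bail_tab side [187.8, 224.3] 0.68
bail_tab top [206.3, 240.0] 0.5
   [0.4933 0.2243 0.0886] [np.float64(0.1198023231290303), np.float64(0.11980232312903033)]
dipstick side [175.6, 242.0] 0.81
dipstick top [189.4, 169.4] 0.6
   [0.5959 0.3015 0.1066] [np.float64(0.0037740081628241788), np.float64(0.0037740081628240595)]
dipstick_grip side [181.8, 231.4] 0.75
dipstick_grip top [183.8, 171.7] 0.48
   [0.5668 0.304  0.1464] [np.float64(0.008652138159604358), np.float64(0.00865213815960438)]
tray side [271.6, 172.1] 0.71
tray top [353.2, 203.5] 0.59
   [ 0.7043 -0.2492 -0.0305] [np.float64(0.0065190092189866865), np.float64(0.00651900921898674)]
```

View pics/a.png

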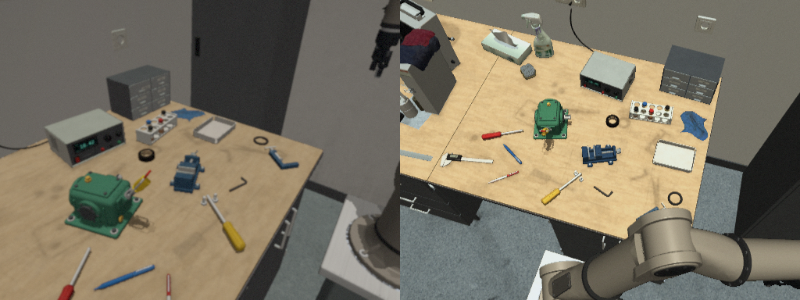

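```bash
cat >> h.py <<'E'
np.set_printoptions(precision=4,suppress=True)
def go(pos,Rt,o=None):
    "shift (units), turn (units) from measured pose, rows needed"
    o=o or r.get_obs(); R0=R.from_rotvec(o["orientation"])
    s=R0.inv().apply(np.array(pos)-o["tcp_pos"]); w=(R0.inv()*Rt).as_rotvec()
    print("shift",(s/.25).round(3),"turn",(w/(np.pi/2)).round(3),"rows",round(max(np.linalg.norm(s)/.0625,np.degrees(np.linalg.norm(w))/10.7),1),"joints",o["joints"])
def tool(yaw,tilt=0):
    "tool x along yaw, z down, tilted so that z leans to +x by tilt (rad)"
    return R.from_euler("z",yaw)*R.from_euler("y",-tilt)*R.from_euler("x",np.pi)
E
python3 - <<'E'
from h import *
o=r.get_obs(); R0=R.from_rotvec(o["orientation"]); print(R0.as_matrix())
print(tool(.19).as_matrix(), tool(.19,.3).as_matrix()[:,2])
go((.48,-.25,.32),tool(.19))
p=r.grab_frame("wrist"); print("cam in tool",R0.inv().apply(p["eye"]-o["tcp_pos"]),R0.inv().apply(ray(p,(256,192))[1]))
p=r.grab_frame("top")
for q in r.outline_of(p,"tray")[:1]:
    c=cv2.minAreaRect(np.argwhere(q["pixels"])[:,::-1].astype(np.float32)); print(q["conf"],c,atz(p,c[0],.012))
    print([atz(p,u,.025)[:2] for u in cv2.boxPoints(c)])
for q in r.search_frame(p,"gear_unit")[:1]: print(q)
E
```

```text
[[ 0.948   0.3182  0.    ]
 [ 0.3182 -0.948  -0.    ]
 [ 0.      0.     -1.    ]]
[[ 0.982   0.1889  0.    ]
 [ 0.1889 -0.982  -0.    ]
 [ 0.      0.     -1.    ]] [ 0.2902  0.0558 -0.9553]
shift [ 1.502 -1.141 -0.509] turn [ 0.    -0.     0.085] rows 7.8 joints [ 1.1389  0.477   0.0224  1.5554 -0.0115  1.1093 -0.0831]
cam in tool [ 0.0722 -0.0013 -0.1808] [-0.3134 -0.0039  0.9496]
0.67 ((351.0000305175781, 199.00001525878906), (52.872764587402344, 34.44005584716797), 14.03624439239502) [ 0.6883 -0.2378  0.012 ]
[array([ 0.6143, -0.1498]), array([ 0.7489, -0.1473]), array([ 0.7491, -0.3269]), array([ 0.6164, -0.3228])]
```

View pics/top0.png

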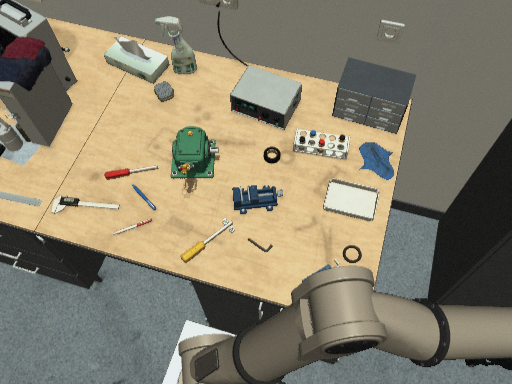

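>>> {"fn": "apply_moves", "kwargs": {
  "rows": [
    [0.2,-0.15,-0.1,0,0,0],
    [0.4,-0.3,-0.2,0,0,0],
    [0.6,-0.45,-0.3,0,0,0],
    [0.8,-0.6,-0.4,0,0,0],
    [0.96,-0.75,-0.5,0,0,0]
  ],
  "claw": 0
}}

```text
clock: 2.02
tcp_pos: [0.376, -0.3974, 0.3117]
orientation: [3.1, 0.507, 0.0]
contact_force: [0.7, -0.9, 1.7]
grip_width: -0.0006
gripper_force: 0.0
```

>>> {"fn": "apply_moves", "kwargs": {
  "rows": [
    [0.15,-0.2,0,0,0,0.02],
    [0.3,-0.4,0,0,0,0.04],
    [0.4,-0.6,0,0,0,0.06],
    [0.4,-0.8,0,0,0,0.08],
    [0.4,-0.98,0,0,0,0.08]
  ]
}}

```text
clock: 2.65
tcp_pos: [0.3914, -0.1332, 0.311]
orientation: [3.126, 0.312, 0.001]
contact_force: [0.8, 0.9, 0.9]
grip_width: -0.0002
gripper_force: 0.0
```

```bash
python3 - <<'E'
from h import *
go((.56,.30,.32),tool(.19))
E
```

```text
shift [ 1.004 -1.565 -0.036] turn [ 0.    -0.     0.006] rows 7.4 joints [ 0.5074 -0.0551 -0.3114  1.9508 -0.0176  1.2429 -1.1697]
```

>>> {"fn": "apply_moves", "kwargs": {
  "rows": [
    [0.15,-0.2,0,0,0,0],
    [0.3,-0.4,0,0,0,0],
    [0.45,-0.6,0,0,0,0],
    [0.55,-0.8,0,0,0,0],
    [0.6,-1,0,0,0,0]
  ]
}}

```text
clock: 3.28
tcp_pos: [0.4903, 0.1413, 0.3109]
orientation: [-3.126, -0.31, -0.001]
contact_force: [0.2, 0.3, -0.4]
grip_width: -0.0001
gripper_force: 0.0
```

>>> {"fn": "apply_moves", "kwargs": {
  "rows": [
    [0.15,-0.2,0,0,0,0],
    [0.3,-0.4,0,0,0,0],
    [0.4,-0.56,0,0,0,0],
    [0.4,-0.56,0,0,0,0]
  ]
}}

```text
clock: 3.78
tcp_pos: [0.5594, 0.3007, 0.3099]
orientation: [-3.123, -0.319, 0.003]
contact_force: [-0.5, 0.4, -0.5]
grip_width: -0.0002
gripper_force: 0.0
```

```bash
python3 - <<'E'
from h import *
import pickle
print(r.get_obs()["tcp_pos"],r.get_obs()["joints"])
P={n:r.grab_frame(n) for n in("side","top","wrist")}
pickle.dump(P,open("p1.pkl","wb"))
save(P["wrist"],"w1")
for t in ["gear_unit","tube_mouth","bail_hinge","bail_tab","dipstick","dipstick_grip"]:
    rs=[]
    for n,p in P.items():
        q=r.landmark_of(p,t)
        if q: print(t,n,q[0]["point"],round(q[0]["conf"],2))
        if q and q[0]["conf"]>.5: rs.append(ray(p,q[0]["point"]))
    if len(rs)>1: print("  ",*tri(rs))
E
```

```text
[0.5594 0.3007 0.3099] [-0.1215  0.4027 -0.6526  1.4699  0.2431  1.3518 -2.1556]
gear_unit side [140.4, 271.2] 0.7
gear_unit top [194.7, 159.5] 0.56
gear_unit wrist [245.8, 49.6] 0.6
   [0.6876 0.3362 0.0022] [np.float64(0.0013972275177670395), np.float64(0.005124514131461783), np.float64(0.004499000629078842)]
tube_mouth side [169.9, 244.4] 0.85
tube_mouth top [185.0, 166.2] 0.81
tube_mouth wrist [252.7, 122.1] 0.96
   [0.5962 0.3146 0.1136] [np.float64(0.004068789016524211), np.float64(0.0014415181736923165), np.float64(0.004779421791950065)]
bail_hinge side [358.3, 200.5] 0.67
bail_hinge top [186.9, 169.5] 0.71
bail_hinge wrist [251.4, 114.5] 0.6
   [0.4646 0.2541 0.2847] [np.float64(0.18124031796361098), np.float64(0.029649537013887887), np.float64(0.16155960244586903)]
bail_tab wrist [254.8, 163.9] 0.62
dipstick side [177.5, 240.8] 0.7
dipstick top [185.5, 167.9] 0.6
dipstick wrist [249.1, 124.3] 0.93
   [0.5887 0.3104 0.1197] [np.float64(0.0035763450167964526), np.float64(0.0020155831088250168), np.float64(0.004528386587127641)]
dipstick_grip side [181.3, 232.4] 0.56
dipstick_grip top [184.9, 170.3] 0.45
dipstick_grip wrist [252.3, 148.4] 0.56
   [0.571  0.307  0.1512] [np.float64(0.002407615908668042), np.float64(0.002407615908668167)]
```

View pics/w1.png

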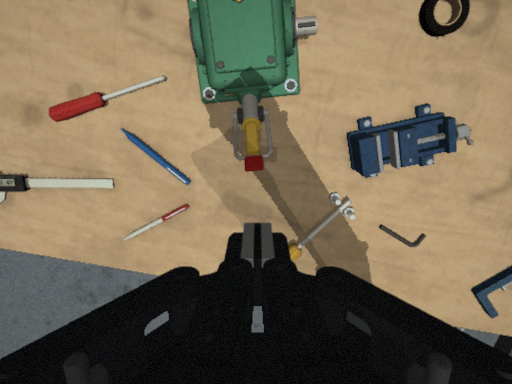

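```bash
cat >> h.py <<'E'
from scipy.optimize import least_squares
U=np.array([-.616,0,.788]); MOUTH=np.array([-.095,0,.12]); HINGE=np.array([-.0864,0,.109])
MOD=dict(gear_unit=np.zeros(3),tube_mouth=MOUTH,bail_hinge=HINGE,bail_tab=HINGE+.082*U,dipstick=MOUTH,dipstick_grip=MOUTH+.032*U)
def w(g,X): return np.array([g[0],g[1],0])+R.from_euler("z",g[2]).apply(X)
def fit(obs,g0=(.69,.336,.18)):
    f=lambda g:np.concatenate([(proj(p,w(g,MOD[t]))-uv)*c/p["intrinsics"][0][0]*1.*np.linalg.norm(w(g,MOD[t])-p["eye"])*1000 for p,t,uv,c in obs])
    s=least_squares(f,g0,loss="soft_l1",f_scale=3,x_scale=[.01,.01,.05])
    return s.x,f(s.x).reshape(-1,2)
E
python3 - <<'E'
from h import *
import pickle
P=pickle.load(open("p1.pkl","rb"))
obs=[]
for n in P:
  P[n]=r.grab_frame(n); p=P[n]
  for t in MOD:
    for q in r.landmark_of(p,t)[:1]:
      if q["conf"]>.4: obs.append((p,t,q["point"],q["conf"])); 
g,e=fit(obs); print(g)
for (p,t,uv,c),ee in zip(obs,e): print(p["shot"],t,ee.round(1),round(c,2))
# foot front corners in wrist picture
a=[atz(P["wrist"],u,.012) for u in((206,103),(299,97))];print(a,np.arctan2(-(a[1]-a[0])[0],(a[0]-a[1])[1]))
go(w(g,[-.20,0,.20]),tool(g[2]))
E
```

```text
[0.6853 0.3367 0.2683]
9 gear_unit [ 1.4 -0.1] 0.57
9 tube_mouth [ 2.3 -1. ] 0.63
9 bail_hinge [6.2 1.9] 0.66
9 bail_tab [ 0.6 -0.5] 0.49
9 dipstick [-3.7 -2.6] 0.54
9 dipstick_grip [-0.   0.5] 0.54
10 gear_unit [-0.4 -0.1] 0.97
10 tube_mouth [-0.7 -2.6] 0.57
10 dipstick [-1.4 -2.2] 0.43
10 dipstick_grip [ 0.7 -2.1] 0.53
11 gear_unit [-0.1  0.5] 0.87
11 tube_mouth [ 1.6 -0.8] 0.69
11 bail_hinge [-0.3 -0.3] 0.76
11 bail_tab [0.9 6.8] 0.98
11 dipstick [-0.4  0.1] 0.67
11 dipstick_grip [-4.4 -4.2] 0.9
[array([0.5991, 0.3845, 0.012 ]), array([0.6354, 0.2486, 0.012 ])] -0.2607459866891496
shift [-0.276 -0.003  0.443] turn [ 0.     0.    -0.045] rows 2.1 joints [-0.117   0.3987 -0.6504  1.4726  0.2432  1.352  -2.155 ]
```

>>> {"fn": "apply_moves", "kwargs": {
  "rows": [
    [-0.27,0,0.1,0,0,-0.045],
    [-0.27,0,0.3,0,0,-0.045],
    [-0.27,0,0.44,0,0,-0.045],
    [-0.27,0,0.44,0,0,-0.045]
  ]
}}

```text
clock: 6.38
tcp_pos: [0.4925, 0.2817, 0.1987]
orientation: [3.111, 0.421, -0.007]
contact_force: [0.7, -0.3, 0.8]
grip_width: 0.0001
gripper_force: 0.0
```

```bash
cat > m.py <<'E'
from h import *
import pickle
def measure(names=("side","top","wrist"),pic=None):
  obs=[]
  for n in names:
    p=r.grab_frame(n)
    if n=="wrist" and pic: save(p,pic)
    for t in MOD:
      for q in r.landmark_of(p,t)[:1]:
        if q["conf"]>.4: obs.append((p,t,q["point"],q["conf"]))
  return obs
E
python3 - <<'E'
from m import *
o=r.get_obs();print(o["tcp_pos"],o["contact_force"])
obs=measure(pic="w2")
g,e=fit(obs); print(g)
for (p,t,uv,c),ee in zip(obs,e): print(p["shot"],t,ee.round(1),np.round(uv),round(c,2))
for x in ([-.17,0,.163],): go(w(g,x),tool(g[2]))
E
```

```text
[0.4925 0.2817 0.1987] [ 0.7249 -0.2577  0.7669]
[0.6848 0.3376 0.2671]
12 gear_unit [0.2 1.5] [140. 272.] 0.76
12 tube_mouth [ 4.6 -0.3] [171. 242.] 0.91
12 bail_hinge [0.2 2.4] [170. 242.] 0.44
12 bail_tab [0.6 1.3] [190. 223.] 0.45
12 dipstick [-2. -4.] [176. 246.] 0.5
12 dipstick_grip [1.8 3.3] [180. 231.] 0.52
13 tube_mouth [5.5 2.4] [182. 165.] 0.55
13 dipstick_grip [-150.4 -150.3] [262. 245.] 0.59
14 tube_mouth [ 1.4 -0.2] [254.  50.] 0.96
14 bail_tab [-0.6  3.4] [258. 100.] 0.58
14 dipstick [-0.8 -2.5] [257.  54.] 0.83
14 dipstick_grip [ 0.1 -1.8] [256.  78.] 0.82
shift [ 0.114 -0.009  0.151] turn [0.    0.    0.001] rows 0.8 joints [-0.0948  0.3732 -0.6771  1.7682  0.2604  1.0914 -2.1617]
```

View pics/w2.png

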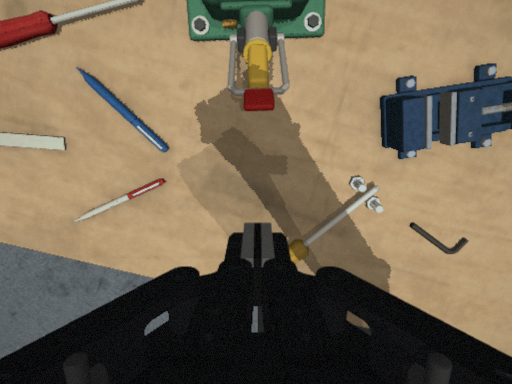

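```bash
python3 - <<'E'
from h import *
g=(.685,.3373,.266)
o=r.get_obs(); c=R.from_euler("z",-g[2]).apply(o["tcp_pos"]-[g[0],g[1],0]); print(c)
for d in (-48,-38,-30,-22,-14,-7,0,8,16,24,32,40,47,53,58,61):
    f=np.radians(d); s,k=np.sin(f),np.cos(f)
    if d<=0: x=-.0864+.089*s-.014; z=.109+.075*k+(0.002 if d<-20 else 0)
    else: x=-.0864+.078*s-.0025*k-.011; z=.109+.078*k+.0025*s
    print(d,np.round([(x-c[0])/.25,-(z-c[2])/.25],3),round(x,4),round(z,4))
E
```

```text
[-0.1985 -0.0021  0.2008]
-48 [0.128 0.159] -0.1665 0.1612
-38 [0.173 0.123] -0.1552 0.1701
-30 [0.215 0.1  ] -0.1449 0.176
-22 [0.259 0.081] -0.1337 0.1805
-14 [0.306 0.076] -0.1219 0.1818
-7 [0.349 0.07 ] -0.1112 0.1834
0 [0.393 0.067] -0.1004 0.184
8 [0.438 0.057] -0.089 0.1866
16 [0.481 0.065] -0.0783 0.1847
24 [0.522 0.078] -0.068 0.1813
32 [0.561 0.097] -0.0582 0.1765
40 [0.597 0.122] -0.0492 0.1704
47 [0.626 0.147] -0.0421 0.164
53 [0.648 0.172] -0.0366 0.1579
58 [0.664 0.193] -0.0326 0.1525
61 [0.673 0.207] -0.0304 0.149
```

>>> {"fn": "apply_moves", "kwargs": {
  "rows": [
    [0.05,-0.008,0.15,0,0,0],
    [0.13,-0.008,0.15,0,0,0],
    [0.173,-0.008,0.123,0,0,0],
    [0.215,-0.008,0.1,0,0,0],
    [0.215,-0.008,0.1,0,0,0]
  ]
}}

```text
clock: 8.05
tcp_pos: [0.5463, 0.2999, 0.1771]
orientation: [-3.112, -0.42, -0.003]
contact_force: [-0.5, 0.1, -0.4]
grip_width: -0.0002
gripper_force: 0.0
```

>>> {"fn": "apply_moves", "kwargs": {
  "rows": [
    [0.044,0,-0.02,0,0,0],
    [0.09,0,-0.024,0,0,0],
    [0.134,0,-0.03,0,0,0],
    [0.178,0,-0.033,0,0,0],
    [0.223,0,-0.043,0,0,0]
  ]
}}

```text
clock: 8.68
tcp_pos: [0.5996, 0.3142, 0.1863]
orientation: [3.113, 0.421, -0.001]
contact_force: [0.7, -1.3, -0.1]
grip_width: 0.0001
gripper_force: 0.0
```

```bash
python3 - <<'E'
from m import *
g=(.685,.3373,.266)
o=r.get_obs(); print(R.from_euler("z",-g[2]).apply(o["tcp_pos"]-[g[0],g[1],0]),o["contact_force"],o["joints"])
p=r.grab_frame("wrist"); q=r.grab_frame("side")
a=cv2.resize(p["pixels"][0:288,64:448],(400,300)); b=cv2.resize(q["pixels"][170:320,70:270],(400,300))
cv2.imwrite("pics/w3.png",np.hstack([a,b])[...,::-1])
E
```

```text
[-0.0884  0.0002  0.1863] [ 0.6526 -1.2769 -0.1128] [-0.1559  0.5597 -0.6187  1.5219  0.3408  1.17   -2.1385]
```

View pics/w3.png

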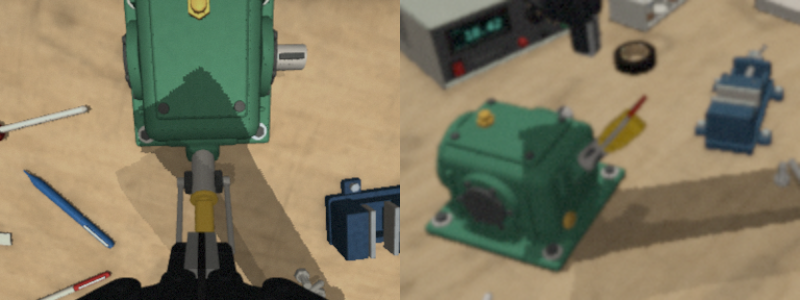

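```bash
python3 - <<'E'
from h import *
import pickle
g=(.685,.3373,.266)
P=pickle.load(open("p1.pkl","rb")); p1=P["wrist"]
# camera for w2 from tool pose
R1=R.from_rotvec([-3.123,-.319,.003]); t1=np.array([.5594,.3007,.3099])
R2=R.from_rotvec([3.111,.421,-.007]); t2=np.array([.4925,.2817,.1987])
D=R2*R1.inv(); p2=dict(p1); p2["eye"]=t2+D.apply(np.array(p1["eye"])-t1); p2["attitude"]=(D*R.from_rotvec(p1["attitude"])).as_rotvec()
inv=lambda X:R.from_euler("z",-g[2]).apply(X-np.array([g[0],g[1],0]))
pw=r.grab_frame("wrist");print(pw["eye"])
rs=[]
for p,n,b in((p1,"w1",(220,130,60,60)),(p2,"w2",(220,60,80,70))):
    im=cv2.imread(f"pics/{n}.png").astype(int); l,t,ww,h=b; m=np.zeros(im.shape[:2],bool)
    m[t:t+h,l:l+ww]=1; m&=(im[...,2]>90)&(im[...,1]<45)
    v,u=np.nonzero(m); uv=(u.mean(),v.mean()); print(n,uv,m.sum(),u.min(),u.max(),v.min(),v.max(),"model",proj(p,w(g,MOD["bail_tab"])))
    print([proj(p,w(g,HINGE+x*U+y*np.array([.788,0,.616]))) .round(1) for x in(.069,.089) for y in(-.0025,.0025)])
    rs.append(ray(p,uv))
X,e=tri(rs); print("tab gear frame",inv(X),e,"model",MOD["bail_tab"])
s=P["side"]; print("side model tab",proj(s,w(g,MOD["bail_tab"])),"tri tab",proj(s,X))
im=s["pixels"].astype(int)[200:250,160:215]; v,u=np.nonzero((im[...,0]>110)&(im[...,1]<60)); print("side red",u.mean()+160,v.mean()+200,len(u),u.min()+160,u.max()+160,v.min()+200,v.max()+200)
rs.append(ray(s,(u.mean()+160,v.mean()+200))); X,e=tri(rs); print(inv(X),e)
print("finger tip in side/wrist", proj(s,r.get_obs()["tcp_pos"]),proj(pw,r.get_obs()["tcp_pos"]))
q=r.outline_of(r.grab_frame("side"),"bail_tab"); print([ (c["conf"],c["rect"]) for c in q])
E
```

```text
[0.6695 0.3346 0.3675]
w1 (np.float64(253.3655172413793), np.float64(163.81379310344826)) 145 246 262 156 169 model [252.4477 168.022 ]
[array([252.2, 160.1]), array([251.9, 157.2]), array([252.8, 174.7]), array([252.5, 171.8])]
w2 (np.float64(258.48489932885906), np.float64(99.16946308724832)) 596 244 273 89 109 model [247.4274 104.9112]
[array([247.8,  95. ]), array([247.6,  89. ]), array([247.4, 115.2]), array([247.2, 109.2])]
tab gear frame [-0.1328 -0.0043  0.1743] [np.float64(0.002988939957841764), np.float64(0.0029889399578418335)] model [-0.1369  0.      0.1736]
side model tab [190.9797 224.8191] tri tab [190.0161 222.652 ]
side red 188.25 222.75 4 187 191 219 225
[-0.1318 -0.0037  0.1749] [np.float64(0.0023431884783657333), np.float64(0.003825212727449083), np.float64(0.002114428306113882)]
finger tip in side/wrist [167.0649 213.5266] [258.8936 211.9208]
[]
```

```bash
python3 - <<'E'
from h import *
o=r.get_obs(); T=R.from_rotvec(o["orientation"])
p=r.grab_frame("side"); q=r.grab_frame("wrist")
def mk(p,c):
    im=cv2.resize(p["pixels"][c[1]:c[1]+75,c[0]:c[0]+100],(800,600),interpolation=cv2.INTER_CUBIC)[...,::-1].copy()
    for k,d in enumerate((0,-.01,-.02,-.03)):
        u=(proj(p,o["tcp_pos"]+T.apply([0,0,d]))-c)*8; cv2.circle(im,tuple(int(x) for x in u),4,(0,0,255) if k==0 else (255,0,255),2)
    return cv2.resize(im,(400,300))
cv2.imwrite("pics/z.png",np.hstack([mk(p,np.array([120,175])),mk(q,np.array([210,180]))]))
E
```

```text
(no output)
```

View pics/z.png

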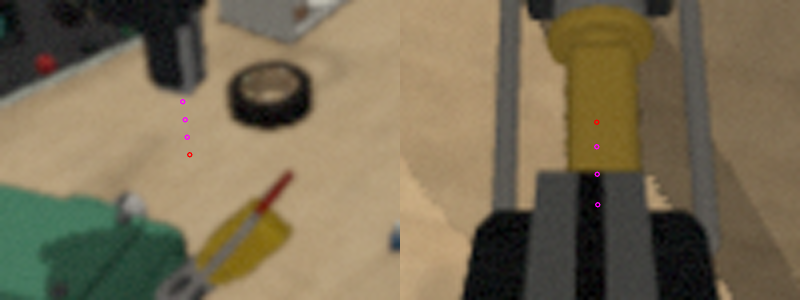

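```bash
python3 - <<'E'
from h import *
o=r.get_obs(); T=R.from_rotvec(o["orientation"])
p=r.grab_frame("side"); q=r.grab_frame("wrist"); t=r.grab_frame("top")
X,e=tri([ray(p,(166.3,198)),ray(q,(259.3,223))]); print(T.inv().apply(X-o["tcp_pos"]),e)
for h in(0,.005,.01):
  for d in (-.02,-.025,-.03,-.035): print(h,d,proj(q,o["tcp_pos"]+T.apply([h,0,d])),proj(p,o["tcp_pos"]+T.apply([h,0,d])))
print(o["grip_width"],o["contact_force"])
E
```

```text
[ 0.0031  0.0021 -0.0313] [np.float64(0.0030713374099340996), np.float64(0.003071337409934109)]
0 -0.02 [259.2697 223.8653] [166.3447 204.8399]
0 -0.025 [259.3276 227.593 ] [166.0574 202.6012]
0 -0.03 [259.3889 231.537 ] [165.7678 200.3437]
0 -0.035 [259.4538 235.7168] [165.4757 198.0673]
0.005 -0.02 [259.2903 215.7182] [163.9354 204.2598]
0.005 -0.025 [259.3492 219.2457] [163.6388 202.0232]
0.005 -0.03 [259.4116 222.9797] [163.3396 199.7678]
0.005 -0.035 [259.4778 226.9389] [163.038  197.4936]
0.01 -0.02 [259.3112 207.4361] [161.5359 203.682 ]
0.01 -0.025 [259.3712 210.7562] [161.2298 201.4475]
0.01 -0.03 [259.4348 214.2723] [160.9213 199.1943]
0.01 -0.035 [259.5023 218.0023] [160.6101 196.9223]
5.12189553520597e-05 [ 0.2166  0.3633 -0.4983]
```

>>> {"fn": "apply_moves", "kwargs": {
  "rows": [
    [-0.1,0,-0.08,0,0,0],
    [-0.3,0,-0.08,0,0,0],
    [-0.42,0,0.0,0,0,0],
    [-0.42,0,0.185,0,0,0],
    [-0.42,0,0.185,0,0,0]
  ]
}}

```text
clock: 9.8
tcp_pos: [0.4956, 0.2843, 0.1379]
orientation: [3.11, 0.421, -0.008]
contact_force: [0.9, -0.4, 0.7]
grip_width: 0.0001
gripper_force: 0.0
```

```bash
python3 - <<'E'
from h import *
g=(.685,.3373,.266)
o=r.get_obs(); T=R.from_rotvec(o["orientation"]); print(R.from_euler("z",-g[2]).apply(o["tcp_pos"]-[g[0],g[1],0]),o["contact_force"])
p=r.grab_frame("side"); q=r.grab_frame("wrist")
def mk(p,c):
    im=cv2.resize(p["pixels"][c[1]:c[1]+75,c[0]:c[0]+100],(800,600),interpolation=cv2.INTER_CUBIC)[...,::-1].copy()
    for k,d in enumerate((0,-.01,-.02,-.03)):
        u=(proj(p,o["tcp_pos"]+T.apply([0,0,d]))-c)*8; cv2.circle(im,tuple(int(x) for x in u),4,(0,0,255) if k==0 else (255,0,255),2)
    return cv2.resize(im,(400,300))
cv2.imwrite("pics/z2.png",np.hstack([mk(p,np.array([150,175])),cv2.resize(q["pixels"][:288,64:448],(400,300))[...,::-1]]))
E
```

```text
[-0.1967 -0.0013  0.1379] [ 0.8797 -0.3746  0.6628]
```

View pics/z2.png

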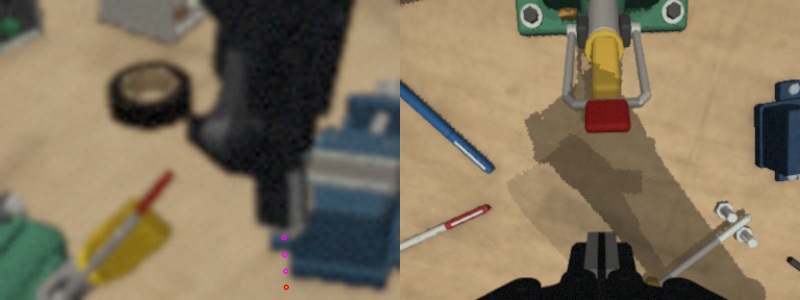

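>>> {"fn": "apply_moves", "kwargs": {
  "rows": [
    [0.137,0,0.044,0,0,0],
    [0.183,0,0.012,0,0,0],
    [0.223,0,-0.012,0,0,0],
    [0.267,0,-0.03,0,0,0],
    [0.267,0,-0.03,0,0,0]
  ]
}}

```text
clock: 10.52
tcp_pos: [0.5631, 0.3046, 0.149]
orientation: [-3.112, -0.42, -0.003]
contact_force: [-0.5, 0.5, 0.3]
grip_width: 0.0001
gripper_force: 0.0
```

```bash
python3 - <<'E'
from h import *
g=(.685,.3373,.266)
o=r.get_obs(); T=R.from_rotvec(o["orientation"]); print(R.from_euler("z",-g[2]).apply(o["tcp_pos"]-[g[0],g[1],0]),o["contact_force"])
p=r.grab_frame("side"); q=r.grab_frame("wrist")
def mk(p,c):
    return cv2.resize(p["pixels"][c[1]:c[1]+75,c[0]:c[0]+100],(400,300),interpolation=cv2.INTER_CUBIC)[...,::-1].copy()
cv2.imwrite("pics/z3.png",np.hstack([mk(p,np.array([130,175])),cv2.resize(q["pixels"][:288,64:448],(400,300))[...,::-1]]))
E
```

```text
[-0.1262  0.0005  0.149 ] [-0.4558  0.5341  0.3464]
```

View pics/z3.png

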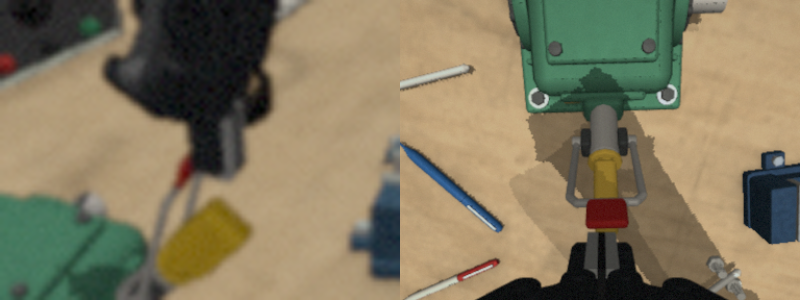

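>>> {"fn": "apply_moves", "kwargs": {
  "rows": [
    [0.048,0,-0.01,0,0,0],
    [0.092,0,-0.014,0,0,0],
    [0.134,0,-0.014,0,0,0],
    [0.182,0,-0.018,0,0,0],
    [0.224,0,-0.012,0,0,0]
  ]
}}

```text
clock: 11.25
tcp_pos: [0.617, 0.3189, 0.1506]
orientation: [3.113, 0.421, -0.0]
contact_force: [-0.8, 0.4, 0.1]
grip_width: -0.0
gripper_force: 0.4
```

>>> {"fn": "apply_moves", "kwargs": {
  "rows": [
    [0.04,0,0.014,0,0,0],
    [0.077,0,0.031,0,0,0],
    [0.112,0,0.055,0,0,0],
    [0.139,0,0.079,0,0,0],
    [0.16,0,0.103,0,0,0]
  ]
}}

```text
clock: 11.88
tcp_pos: [0.6553, 0.3296, 0.1247]
orientation: [-3.113, -0.421, -0.001]
contact_force: [-0.0, -0.2, 0.9]
grip_width: 0.0003
gripper_force: 0.3
```

>>> {"fn": "apply_moves", "kwargs": {
  "rows": [
    [0.016,0,0.02,0,0,0],
    [0.018,0,0.026,0,0,0],
    [0.018,0,0.026,0,0,0]
  ]
}}

```text
clock: 12.25
tcp_pos: [0.6589, 0.3305, 0.1185]
orientation: [3.113, 0.421, -0.0]
contact_force: [-0.0, 0.1, 0.2]
grip_width: -0.0004
gripper_force: 0.0
```

```bash
python3 - <<'E'
from h import *
g=(.685,.3373,.266)
o=r.get_obs(); T=R.from_rotvec(o["orientation"]); print(R.from_euler("z",-g[2]).apply(o["tcp_pos"]-[g[0],g[1],0]),o["contact_force"],o["joints"])
p=r.grab_frame("side"); q=r.grab_frame("wrist")
def mk(p,c):
    return cv2.resize(p["pixels"][c[1]:c[1]+75,c[0]:c[0]+100],(400,300),interpolation=cv2.INTER_CUBIC)[...,::-1].copy()
cv2.imwrite("pics/z4.png",np.hstack([mk(p,np.array([120,185])),cv2.resize(q["pixels"][:288,64:448],(400,300))[...,::-1]]))
E
```

```text
[-0.0269  0.0003  0.1185] [-0.0304  0.108   0.2124] [-0.1956  0.7115 -0.5733  1.4192  0.4028  1.1289 -2.1328]
```

View pics/z4.png

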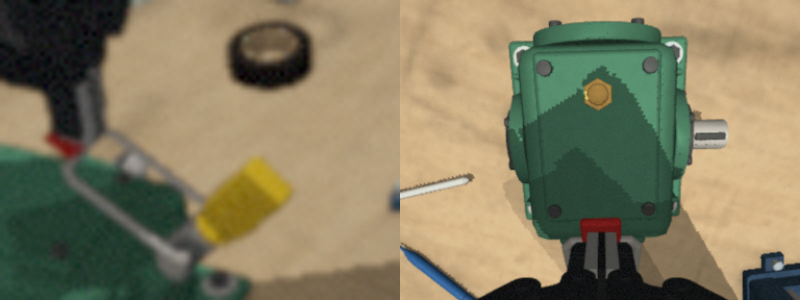

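>>> {"fn": "apply_moves", "kwargs": {
  "rows": [
    [-0.02,0,-0.2,0,0,0],
    [-0.12,0,-0.36,0,0,0],
    [-0.22,0,-0.36,0,0,0]
  ]
}}

```text
clock: 12.72
tcp_pos: [0.607, 0.3178, 0.2132]
orientation: [-3.11, -0.42, -0.011]
contact_force: [0.2, 0.2, -0.7]
grip_width: 0.0003
gripper_force: 0.0
```

```bash
python3 - <<'E'
from m import *
g=(.685,.3373,.266)
obs=measure(("side","wrist"))
g2,e=fit([x for x in obs if x[1]!="bail_tab"]); print("fit",g2)
for (p,t,uv,c),ee in zip(obs,e): print(p["shot"],t,ee.round(1),np.round(uv),round(c,2))
p=obs[-1][0]
print("model grip",proj(p,w(g,MOUTH+.032*U)))
print("rad bail side", r.landmark_of(obs[0][0],"bail_tab")[:1])
go(w(g,[-.1107,0,.177]),tool(g[2],-.2)); go(w(g,[-.1266,0,.0986]),tool(g[2],-.2))
E
```

```text
fit [0.6871 0.338  0.2668]
30 gear_unit [4.6 3.5] [137. 270.] 0.84
30 tube_mouth [ 3.9 -1.3] [170. 242.] 0.89
30 bail_hinge [0.7 4.6] [169. 241.] 0.64
30 bail_tab [-5.  -0.4] [137. 222.] 0.81
30 dipstick [0.3 2.4] [176. 241.] 0.79
30 dipstick_grip [ 0.  -1.8] [180. 232.] 0.83
31 gear_unit [ 0.6 -1.4] [258.  84.] 0.56
31 tube_mouth [ 0.5 -1.4] [257. 190.] 0.55
31 bail_tab [ 0.2 -2.6] [258. 104.] 0.75
model grip [258.3142 219.8889]
rad bail side [{'point': [137.0, 222.4], 'conf': 0.81}]
shift [-0.116  0.001  0.126] turn [ 0.    -0.127  0.002] rows 1.1 joints [-0.1564  0.5524 -0.6217  1.4809  0.332   1.215  -2.1257]
shift [-0.179  0.001  0.439] turn [ 0.    -0.127  0.002] rows 1.9 joints [-0.1564  0.5524 -0.6217  1.4809  0.332   1.215  -2.1257]
```

>>> {"fn": "apply_moves", "kwargs": {
  "rows": [
    [-0.112,0,0.02,0,-0.1,0],
    [-0.112,0,0.11,0,-0.127,0],
    [-0.112,0,0.126,0,-0.127,0],
    [-0.112,0,0.126,0,-0.127,0]
  ],
  "claw": 0.53,
  "newtons": 60
}}

```text
clock: 13.98
tcp_pos: [0.5788, 0.3088, 0.1773]
orientation: [3.072, 0.416, -0.307]
contact_force: [-0.1, 0.3, 0.4]
grip_width: 0.0453
gripper_force: 0.0
```

```bash
python3 - <<'E'
from m import *
g=(.6858,.3376,.266)
o=r.get_obs(); T=R.from_rotvec(o["orientation"]); print(o["grip_width"],T.as_matrix()[:,2],R.from_euler("z",-g[2]).apply(o["tcp_pos"]-[g[0],g[1],0]))
p=r.grab_frame("side"); q=r.grab_frame("wrist")
for t in ("dipstick_grip","dipstick"):
    for k in (p,q):
        for c in r.landmark_of(k,t)[:1]: print(t,k["shot"],c["point"],c["conf"],"model",proj(k,w(g,MOD[t])))
go(w(g,[-.1266,0,.0986]),tool(g[2],-.2))
E
```

```text
0.04534814197934386 [-0.1907 -0.0524 -0.9802] [-0.1108  0.0003  0.1773]
dipstick_grip 32 [180.3, 232.0] 0.88 model [181.0702 233.7761]
dipstick_grip 33 [262.1, 196.0] 0.77 model [259.5618 191.0532]
dipstick 32 [175.6, 242.2] 0.64 model [173.1401 241.3398]
dipstick 33 [260.9, 155.2] 0.81 model [259.5429 152.8969]
shift [-0.001  0.001  0.324] turn [ 0.    -0.001  0.002] rows 1.3 joints [-0.1716  0.6558 -0.615   1.4017  0.2799  1.3749 -2.0986]
```

>>> {"fn": "apply_moves", "kwargs": {
  "rows": [
    [-0.004,-0.004,0.1,0,0,0],
    [-0.006,-0.006,0.2,0,0,0],
    [-0.008,-0.006,0.27,0,0,0],
    [-0.008,-0.006,0.32,0,0,0],
    [-0.008,-0.006,0.32,0,0,0]
  ]
}}

```text
clock: 14.9
tcp_pos: [0.5611, 0.305, 0.0985]
orientation: [3.071, 0.415, -0.309]
contact_force: [-0.2, 0.1, 0.6]
grip_width: 0.0456
gripper_force: 0.0
```

```bash
python3 - <<'E'
from h import *
o=r.get_obs(); print(o["contact_force"],o["tcp_pos"],o["moment"])
p=r.grab_frame("side"); q=r.grab_frame("wrist")
a=cv2.resize(p["pixels"][190:265,120:220],(400,300),interpolation=cv2.INTER_CUBIC)
cv2.imwrite("pics/z5.png",np.hstack([a,cv2.resize(q["pixels"][100:280,140:380],(400,300))])[...,::-1])
E
```

```text
[-0.1963  0.14    0.5592] [0.5611 0.305  0.0985] [ 0.0872 -0.1635 -0.0144]
```

View pics/z5.png

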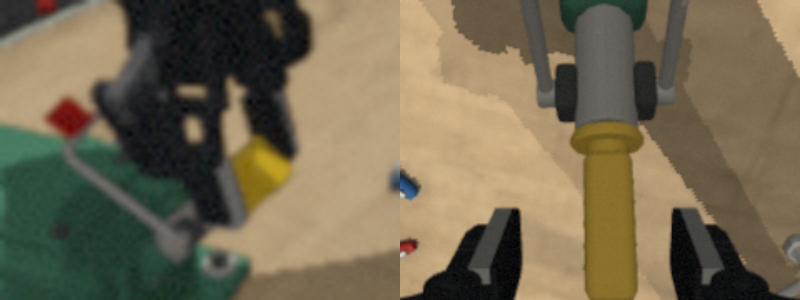

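>>> {"fn": "apply_moves", "kwargs": {
  "rows": [
    [0,0.018,0,0,0,0],
    [0,0.018,0,0,0,0]
  ]
}}

```text
clock: 15.25
tcp_pos: [0.5634, 0.3005, 0.0996]
orientation: [3.072, 0.414, -0.306]
contact_force: [-0.2, 0.4, 0.6]
grip_width: 0.0452
gripper_force: 0.0
```

```bash
python3 - <<'E'
from h import *
q=r.grab_frame("wrist"); im=q["pixels"].astype(int)
m=(im[...,0]>100)&(im[...,2]<60)&(im[...,1]>70)
for v in (200,215,230,245,260,275):
    u=np.nonzero(m[v,200:320])[0]+200; print(v,len(u),u.min() if len(u) else 0,u.max() if len(u) else 0)
print(r.landmark_of(q,"dipstick_grip")[:1],r.get_obs()["tcp_pos"])
o=r.get_obs();T=R.from_rotvec(o["orientation"]);print([proj(q,o["tcp_pos"]+T.apply([x,0,-.05])) for x in(-.01,0,.01)])
E
```

```text
200 28 240 267
215 29 240 268
230 29 240 268
245 31 239 269
260 31 239 269
275 30 240 269
[{'point': [254.5, 241.0], 'conf': 0.68}] [0.5629 0.3009 0.0994]
[array([258.5385, 268.6918]), array([258.5609, 250.2504]), array([258.5841, 231.0778])]
```

>>> {"fn": "apply_moves", "kwargs": {
  "rows": [
    [0,-0.009,0,0,0,0],
    [0,-0.009,0,0,0,0]
  ]
}}

```text
clock: 15.6
tcp_pos: [0.5618, 0.3036, 0.0991]
orientation: [3.072, 0.416, -0.307]
contact_force: [-0.1, 0.6, -0.1]
grip_width: 0.0453
gripper_force: 0.0
```

>>> {"fn": "apply_moves", "kwargs": {
  "rows": [
    [0,0,0,0,0,0],
    [0,0,0,0,0,0],
    [0,0,0,0,0,0],
    [0,0,0,0,0,0]
  ],
  "claw": 0,
  "newtons": 60
}}

```text
clock: 16.1
tcp_pos: [0.5622, 0.303, 0.0992]
orientation: [3.072, 0.415, -0.307]
contact_force: [-0.1, -1.4, 3.0]
grip_width: 0.0126
gripper_force: 60.3
```

```bash
python3 - <<'E'
from h import *
o=r.get_obs();T=R.from_rotvec(o["orientation"]);g=(.6858,.3376,.266)
print(o["grip_width"],o["gripper_force"],o["contact_force"],o["tcp_pos"])
d=T.inv().apply(R.from_euler("z",g[2]).apply(U)); print("tube dir in tool",d, "150mm:",d*.15/.25,"Z gear",T.inv().apply([0,0,1]))
E
```

```text
0.012627981602739735 60.269140005111694 [-0.115  -1.4377  2.9889] [0.5622 0.303  0.0992]
tube dir in tool [-0.7599 -0.0014 -0.6504] 150mm: [-0.4559 -0.0008 -0.3902] Z gear [-0.1981  0.0002 -0.9802]
```

>>> {"fn": "apply_moves", "kwargs": {
  "rows": [
    [-0.03,0,-0.026,0,0,0],
    [-0.061,0,-0.052,0,0,0],
    [-0.091,0,-0.078,0,0,0],
    [-0.122,0,-0.104,0,0,0],
    [-0.152,0,-0.13,0,0,0]
  ]
}}

```text
clock: 16.73
tcp_pos: [0.5318, 0.2949, 0.1392]
orientation: [3.072, 0.415, -0.307]
contact_force: [0.6, 0.8, -0.9]
grip_width: 0.0126
gripper_force: 59.9
```

>>> {"fn": "apply_moves", "kwargs": {
  "rows": [
    [-0.061,0,-0.052,0,0,0],
    [-0.122,0,-0.104,0,0,0],
    [-0.182,0,-0.156,0,0,0],
    [-0.243,0,-0.208,0,0,0],
    [-0.304,0,-0.26,0,0,0]
  ]
}}

```text
clock: 17.35
tcp_pos: [0.4721, 0.2785, 0.2185]
orientation: [3.072, 0.415, -0.307]
contact_force: [-0.4, 0.0, -1.2]
grip_width: 0.0128
gripper_force: 59.8
```

```bash
python3 - <<'E'
from h import *
o=r.get_obs();g=(.6858,.3376,.266)
print(o["grip_width"],o["gripper_force"],o["contact_force"],o["tcp_pos"],o["joints"])
p=r.grab_frame("side"); q=r.grab_frame("wrist")
T=R.from_rotvec(o["orientation"])
for k in(p,q):
  for t in("dipstick","dipstick_grip","dipstick_tip","bail_tab"):
    print(k["shot"],t,[(c["point"],round(c["conf"],2)) for c in r.landmark_of(k,t)[:1]])
  for s in (0,.032,-.13): print(s,proj(k,w(g,MOUTH+(s+.15)*U)))
E
```

```text
0.012817653735128307 59.813690185546875 [-0.3627  0.0366 -1.2075] [0.4721 0.2785 0.2185] [-0.1001  0.4506 -0.6822  1.6412  0.1911  1.3265 -2.1218]
37 dipstick [([216.2, 200.4], 0.87)]
37 dipstick_grip [([226.7, 189.2], 0.58)]
37 dipstick_tip [([179.6, 236.4], 0.63)]
37 bail_tab [([138.8, 223.3], 0.53)]
0 [214.5476 201.8451]
0.032 [224.9831 191.8917]
-0.13 [178.0454 236.6611]
38 dipstick [([255.2, 179.9], 0.83)]
38 dipstick_grip [([257.5, 241.6], 0.64)]
38 dipstick_tip [([255.3, 2.9], 0.92)]
38 bail_tab []
0 [259.7326 173.7191]
0.032 [259.7425 233.0472]
-0.13 [259.705    6.8629]
```

```bash
python3 - <<'E'
from h import *
go((.48,.23,.30),tool(.266,-.2)); go((.49,.05,.31),tool(.266,0)); go((.49,-.15,.31),tool(.4,.2))
E
```

```text
shift [-0.09   0.195 -0.322] turn [0.    0.    0.002] rows 1.5 joints [-0.1009  0.4543 -0.681   1.6405  0.1924  1.3253 -2.122 ]
shift [-0.248  0.899 -0.331] turn [0.    0.128 0.002] rows 4.0 joints [-0.1009  0.4543 -0.681   1.6405  0.1924  1.3253 -2.122 ]
shift [-0.456  1.671 -0.289] turn [-0.     0.255 -0.084] rows 7.0 joints [-0.1009  0.4543 -0.681   1.6405  0.1924  1.3253 -2.122 ]
```

>>> {"fn": "apply_moves", "kwargs": {
  "rows": [
    [-0.06,0.08,-0.2,0,0,0],
    [-0.09,0.2,-0.32,0,0,0],
    [-0.14,0.4,-0.33,0,0.04,0],
    [-0.19,0.6,-0.33,0,0.08,0],
    [-0.23,0.8,-0.33,0,0.12,0]
  ]
}}

```text
clock: 18.48
tcp_pos: [0.4875, 0.0736, 0.3095]
orientation: [3.112, 0.421, -0.014]
contact_force: [0.8, 0.2, -0.7]
grip_width: 0.0126
gripper_force: 59.9
```

```bash
python3 - <<'E'
from h import *
o=r.get_obs(); print(o["grip_width"],o["gripper_force"],o["tcp_pos"])
go((.49,-.15,.31),tool(.4,.2)); go((.49,-.25,.31),tool(.6,.4))
E
```

```text
0.012617384160175034 59.91167664527893 [0.4875 0.0736 0.3095]
shift [-0.228  0.865  0.001] turn [ 0.008  0.133 -0.083] rows 3.6 joints [ 0.3006  0.1312 -0.631   1.7812  0.0809  1.2641 -1.6533]
shift [-0.334  1.25   0.002] turn [ 0.041  0.258 -0.208] rows 5.2 joints [ 0.3006  0.1312 -0.631   1.7812  0.0809  1.2641 -1.6533]
```

>>> {"fn": "apply_moves", "kwargs": {
  "rows": [
    [-0.05,0.18,0,0,0.03,-0.02],
    [-0.11,0.38,0,0,0.06,-0.04],
    [-0.17,0.58,0,0,0.09,-0.06],
    [-0.21,0.76,0,0,0.11,-0.075],
    [-0.23,0.87,0,0.008,0.133,-0.083]
  ]
}}

```text
clock: 19.1
tcp_pos: [0.4893, -0.1522, 0.31]
orientation: [-3.027, -0.61, -0.302]
contact_force: [0.3, 0.1, -0.2]
grip_width: 0.0129
gripper_force: 59.9
```

```bash
cat > d.py <<'E'
from h import *
def dip():
    o=r.get_obs();T=R.from_rotvec(o["orientation"]); P={}
    ps=[r.grab_frame(n) for n in("side","wrist","top")]
    for t in("dipstick","dipstick_grip","dipstick_tip"):
        rs=[]
        for p in ps:
            c=r.landmark_of(p,t)[:1]
            if c and c[0]["conf"]>.5: rs.append(ray(p,c[0]["point"]))
        if len(rs)>1: P[t],e=tri(rs); print(t,"world",P[t],"tool",T.inv().apply(P[t]-o["tcp_pos"]),np.round(e,4))
    return o,T,P,ps
E
python3 - <<'E'
from d import *
o,T,P,ps=dip(); print(o["tcp_pos"],o["joints"])
c=r.landmark_of(ps[2],"tray")[:1]; print("tray top",[(k["point"],k["conf"],atz(ps[2],k["point"],0)) for k in c])
c=r.landmark_of(ps[0],"tray")[:1]; print("tray side",[(k["point"],k["conf"],atz(ps[0],k["point"],0)) for k in c])
if "dipstick_tip" in P and "dipstick" in P:
    a=P["dipstick"]-P["dipstick_tip"]; print("len",np.linalg.norm(a),"axis tool",T.inv().apply(a/np.linalg.norm(a)))
# nominal
Tg=tool(.266,-.2); G=R.from_euler("z",.266); print("nominal axis tool",Tg.inv().apply(G.apply(U)),"x",Tg.inv().apply(G.apply([.788,0,.616])))
E
```

```text
dipstick world [ 0.5083 -0.146   0.3338] tool [ 0.0242  0.0016 -0.0194] [0.001 0.001]
dipstick_grip world [ 0.4853 -0.1561  0.3594] tool [ 0.0046  0.0021 -0.0495] [0.0042 0.0042]
dipstick_tip world [ 0.6158 -0.1016  0.2778] tool [0.1271 0.0024 0.0585] [0.0004 0.0004]
[ 0.4893 -0.1522  0.31  ] [ 0.658   0.0436 -0.4002  1.8747 -0.1187  1.0716 -0.8647]
tray top [([352.2, 206.1], 0.81, array([ 0.6693, -0.2477,  0.    ]))]
tray side [([278.6, 170.5], 0.9, array([ 0.6734, -0.2301,  0.    ]))]
len 0.12907253475815936 axis tool [-0.7972 -0.0061 -0.6036]
nominal axis tool [-0.7603  0.     -0.6499] x [ 0.6499  0.     -0.7603]
```

```bash
python3 - <<'E'
from h import *
for psi in (.4,.6,.8):
    Rt=tool(psi,.65); t=np.array([.678,-.239,.16])-Rt.apply([.1271,.0024,.0585]); print(psi,t,t-Rt.as_matrix()[:,2]*.2)
    go(t+[0,0,.12],Rt); go(t,Rt)
E
```

```text
0.4 [ 0.5513 -0.29    0.1297] [ 0.4398 -0.3371  0.2889]
shift [-0.041  0.613  0.239] turn [-0.     0.288  0.   ] rows 2.6 joints [ 0.6549  0.0433 -0.4031  1.8746 -0.1176  1.0722 -0.8689]
shift [-0.135  0.613  0.709] turn [-0.     0.288  0.   ] rows 3.8 joints [ 0.6549  0.0433 -0.4031  1.8746 -0.1176  1.0722 -0.8689]
0.6 [ 0.5639 -0.3141  0.1297] [ 0.464  -0.3825  0.2889]
shift [-0.032  0.722  0.24 ] turn [ 0.053  0.287 -0.117] rows 3.0 joints [ 0.6549  0.0433 -0.4031  1.8746 -0.1176  1.0722 -0.8689]
shift [-0.126  0.722  0.711] turn [ 0.053  0.287 -0.117] rows 4.1 joints [ 0.6549  0.0433 -0.4031  1.8746 -0.1176  1.0722 -0.8689]
0.8 [ 0.5811 -0.3353  0.1297] [ 0.4968 -0.4221  0.2889]
shift [-0.002  0.827  0.246] turn [ 0.106  0.284 -0.234] rows 3.5 joints [ 0.6549  0.0433 -0.4031  1.8746 -0.1176  1.0722 -0.8689]
shift [-0.096  0.827  0.717] turn [ 0.106  0.284 -0.234] rows 4.4 joints [ 0.6549  0.0433 -0.4031  1.8746 -0.1176  1.0722 -0.8689]
```

>>> {"fn": "apply_moves", "kwargs": {
  "rows": [
    [-0.01,0.16,0.05,0.01,0.06,-0.025],
    [-0.02,0.34,0.11,0.025,0.13,-0.05],
    [-0.03,0.52,0.17,0.04,0.2,-0.08],
    [-0.032,0.66,0.22,0.05,0.25,-0.1],
    [-0.032,0.722,0.24,0.053,0.287,-0.117]
  ]
}}

```text
clock: 20.42
tcp_pos: [0.5632, -0.3176, 0.248]
orientation: [-2.685, -0.825, -0.907]
contact_force: [-0.1, 0.0, 0.6]
grip_width: 0.0128
gripper_force: 59.9
```

```bash
python3 - <<'E'
from d import *
o,T,P,ps=dip(); print(o["tcp_pos"],o["joints"],o["grip_width"])
Rt=tool(.6,.65); print("ang err",(T.inv()*Rt).as_rotvec()); go([.5639,-.3141,.13],Rt)
E
```

```text
dipstick world [ 0.561  -0.3179  0.2937] tool [ 0.0262 -0.001  -0.0375] [0.0016 0.0016]
dipstick_grip world [ 0.4653 -0.0845  0.4219] tool [ 0.1451 -0.248  -0.1077] [0.0492 0.2678 0.2639]
dipstick_tip world [ 0.6778 -0.2469  0.2811] tool [0.1271 0.0059 0.0553] [0.0073 0.0073 0.0077]
[ 0.5632 -0.3176  0.248 ] [ 1.0126  0.3678 -0.327   1.7831 -0.653   0.9373  0.1188] 0.012758386502267158
ang err [ 0.0009 -0.002  -0.0032]
shift [-0.292  0.     0.382] turn [ 0. -0.  0.] rows 1.9 joints [ 1.0087  0.3622 -0.329   1.7848 -0.651   0.9376  0.1145]
```

>>> {"fn": "apply_moves", "kwargs": {
  "rows": [
    [-0.07,0,0.09,0,0.01,0],
    [-0.14,0,0.18,0,0.02,0],
    [-0.21,0,0.28,0,0.025,0],
    [-0.292,0,0.382,0,0.03,0],
    [-0.292,0,0.382,0,0.03,0]
  ]
}}

```text
clock: 21.65
tcp_pos: [0.5619, -0.3136, 0.1272]
orientation: [-2.65, -0.816, -0.96]
contact_force: [-0.4, -0.1, 0.0]
grip_width: 0.0129
gripper_force: 59.9
```

>>> {"fn": "apply_moves", "kwargs": {
  "rows": [
    [0,0,0,0,0,0],
    [0,0,0,0,0,0],
    [0,0,0,0,0,0]
  ]
}}

```text
clock: 22.02
tcp_pos: [0.5641, -0.315, 0.1308]
orientation: [-2.653, -0.821, -0.966]
contact_force: [-0.4, -0.2, -0.9]
grip_width: 0.0128
gripper_force: 59.9
```

```bash
python3 - <<'E'
from d import *
o,T,P,ps=dip(); print(o["tcp_pos"],o["joints"],o["grip_width"],o["qvel"])
for n,k in(("side",0),("top",2)):
    for c in r.outline_of(ps[k],"tray")[:1]:
        b=cv2.minAreaRect(np.argwhere(c["pixels"])[:,::-1].astype(np.float32)); print(n,c["conf"],[atz(ps[k],u,.02)[:2] for u in cv2.boxPoints(b)])
print([(k["point"],k["conf"]) for k in r.landmark_of(ps[0],"bail_tab")[:1]])
E
```

```text
dipstick world [ 0.5648 -0.3109  0.1657] tool [ 0.0246 -0.0029 -0.0249] [0.0016 0.0047 0.0032]
dipstick_grip world [ 0.5384 -0.3313  0.1656] tool [-0.0009 -0.001  -0.0462] [0.005  0.0028 0.0074]
dipstick_tip world [ 0.6695 -0.2355  0.1729] tool [ 0.1281 -0.006   0.0524] [0.0005 0.0005]
[ 0.5641 -0.315   0.1308] [ 1.0676  0.5318 -0.3837  1.8843 -0.7644  0.7414  0.3508] 0.01280648156888903 [ 0.0025  0.007  -0.0004  0.0058 -0.0001  0.001   0.0031]
side 0.79 [array([ 0.7521, -0.1449]), array([ 0.7837, -0.4348]), array([ 0.6244, -0.3086]), array([ 0.6185, -0.0659])]
top 0.84 [array([ 0.6137, -0.1527]), array([ 0.7489, -0.1482]), array([ 0.753 , -0.3277]), array([ 0.6194, -0.3256])]
[([138.7, 221.6], 0.67)]
```

```bash
python3 -c "
from bench import r
print(r.hand_in())"
```

```text
the job is handed in; nothing more can be done
None
```

I handed the job in without getting a verdict back. At that point the bail was swung back, and the dipstick was held about level with its tip roughly 17 cm above the bench over the tray. By the measurements it met every limit, but that the marked face is up I took from the grip geometry, not from a picture.

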